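Check a heater block's bore on the stepped gauge and sort it

TASK

Check the heater block that lies on the round mat: slide its bore slowly onto the gauge's level pin until it stops, either at the pin's step or, past the step, at the flange. Slide it off again, without haste; if the step stopped it the bore is good, so lay it gently on its side in the low tray, but if it went over the step to the flange the bore is too wide, so lay it gently on its side in the deeper box. Leave the block on the square mat and the other things alone.

Things in the scene. Friction and masses are not known exactly. Their poses are not given: they have to be found in the camera images.
- block_a_center (a point): One of two aluminium blocks, alike outside: square bar 50 x 50 mm, 80 mm long, lying on its side, a round bore right through its length (one 29 mm wide, one 39 mm; which is which, and which lies where, is unknown). About 0.3 kg. This point is the centre, on the bore axis, 25 mm above the underside; x runs along the bore, z is up at the start. Both ends alike.
- block_b_center (a point): One of two aluminium blocks, alike outside: square bar 50 x 50 mm, 80 mm long, lying on its side, a round bore right through its length (one 29 mm wide, one 39 mm; which is which, and which lies where, is unknown). About 0.3 kg. This point is the centre, on the bore axis, 25 mm above the underside; x runs along the bore, z is up at the start. Both ends alike.
- mat_round: Round cork mat, 120 mm across, 4 mm thick, fixed to the worktop; the block to be checked lies on it. Origin at the centre of its underside.
- mat_square: Square cork mat, 110 x 110 mm, 4 mm thick, fixed; the block to be left alone lies on it. Origin at the centre of its underside.
- gauge: Steel stepped plug gauge, fixed. Origin: centre of the underside of its base plate (110 mm along x, 90 mm along y, 10 mm thick). A level pin, axis at z = 120 mm, points to its -x: nose 24 mm across from x = -80 to -35 mm (first 6 mm tapered), then a square step, 34 mm across, to a 48 mm flange at x = +10 mm. Behind it an upright 56 mm wide, x = 20 to 44, top at z = 146 mm.
- gauge_nose (a point): Tip of the gauge's pin, on its axis, 80 mm from the gauge's origin along its -x and 120 mm above the worktop; same axes as the gauge. A block slides on along +x: a good one stops with its leading end at the step (block's centre 5 mm past this tip), a too wide one at the flange (centre 50 mm past this tip).
- tray: Low open steel tray for good blocks, 150 x 150 mm outside, rim 14 mm high, walls 4 mm, floor 4 mm thick, fixed. Origin at the centre of its underside, sides along its x and y.
- bin: Deeper open white box for blocks that fail, 150 x 150 mm outside, 50 mm high, walls 4 mm, floor 4 mm thick, fixed. Origin at the centre of its underside, sides along its x and y. It and the tray may stand in each other's place.
- jar: Bystander: clear glass jar, 62 mm across, 129 mm high, upside down. Origin at the centre of its underside.
- tape: Bystander: roll of tape lying flat, 100 mm across, 25 mm high. Origin at the centre of its underside.
Mind the look-alikes: they are no part of the job. There is more than one size of the gauge; the job needs the larger. Several things have the shape of the tray; the one meant has the colours described above.

How it is judged:
By the outcome, as a careful person would: the job done as asked, in the order asked, and still so for the second after the job is handed in, with the robot touching nothing.
It also fails if it takes over 42 s, if anything falls off the work surface, if the arm or the gripper's body presses on something with over 40 N, if the wrist force passes 120 N, or if a joint passes its speed limit or range.

ROBOT

A 7-joint arm with a two-finger parallel gripper is mounted at the origin on a cart in front of the work surface, level with it; the furniture and walls round the work are solid. World frame = base frame: x ahead of the robot, y to its left, z up, the work surface at z = 0. Lengths are in m, angles in degrees, forces in N, time in s.
With the tool pointing down it reaches from about 0.425 to 1.025 m from the base axis. Payload 9.4 kg.
Tool frame: the origin (TCP) lies on the mounting face of the last link; the fingertips stand 173 mm ahead of it and the grasp point (between the pads) lies 155 mm ahead of it (env.tip_reach is the distance from the TCP to the fingertips, in m); y points along the fingers, x is the direction in which the jaws open and shut, and the axes are right-handed (so a half turn about y gives the same grasp; the last joint's range is limited). The gripper opens to 85 mm and grips with 20 to 120 N. Pads are 22 mm wide; open, the fingers measure 114 mm over their backs; the gripper's body (76 mm by 85 mm) begins 54 mm behind the grasp point. The pads swing forward as they close: fully open they stand 13 mm farther back than shut.
Start: joints at [70.205, 34.337, -0.143, 91.639, 0.103, 54.024, -4.572], TCP at [0.193, -0.699, 0.405] pointing down, gripper open.
Joint ranges: [-147.43, 147.43], [-19.82, 112.94], [-74.19, 73.91], [6.32, 146.72], [-59.91, 239.91], [6.04, 106.73], [-150.56, 150.56]. Speed limits (degrees/s): [127.2, 127.2, 172.46, 172.46, 180, 180, 180].

INTERFACE

Orientations are given as a 3x3 rotation matrix whose columns are the frame's x, y, z axes.
In Python, from bench import telemetry, optics, env gives the robot as it stands.
- The arm moves only by the shell command python3 -m handwheel 'ROWS' [OPENING] [FORCE]. ROWS is JSON, a list of rows, each an object of numbers: "tx", "ty", "tz": the shift along the world's x, y, z in m; "turn": the turn about the world's z in rad. In form: [{"tx": .., "ty": .., "tz": .., "turn": ..}, ...]. A call has exactly 5 rows; each row shifts and turns the commanded pose from where the row before left it; what a row does not reach is not made up. A row lasts 1/10 s, in which the tool goes at most 50 mm and 8.59 degrees, less where a joint would pass 70% of its speed; a pose out of reach is approached as far as the arm can. A call with a gripper value outside its range is refused whole. OPENING is the closure in counts, from 0 (fully open) to 255 (shut), set as the call begins (- or left out, the last holds). The fingers move at their own pace and stop on an object; FORCE is the grip in N (left out, the last holds). Time passes only in rows, so rows that do not move let the fingers close, or fill a call up. It gives the time, the measured TCP pose, the force and the opening at its end, in the units of the state.
- telemetry.sense(): the state, without advancing time (a new reading comes with each control period).
- optics.read_camera(name): name is "scene" or "top" or "wrist"; returns a dict with "image" (400x640x3 uint8, red, green, blue), "intrinsics" (3x3 intrinsics, pixels), "k1" (the pictures are not rectified: a ray, as slopes to the right and down, at radius r is drawn at 1 + k1 r^2 times it, then the intrinsics apply), "cam_to_world" (4x4, takes a point from camera to world coordinates); the wrist camera has in their place "mount" (4x4, takes a point from camera to tool coordinates, whose origin is the TCP and whose axes are the tool frame's). Camera axes: x right, y down, z forward; pixel columns grow to the right and rows downward; lengths in m; the calibration is good to about 2 mm. A picture is of the moment at which its call begins: read the wrist's pose just before it. There is no depth.
- env.sign_off(): hands the job in, once; it reports no verdict.
The state is a dict: "clock": time; "joint_pos": joint angles; "joint_vel": joint speeds; "joint_efforts": joint torques, N m; "tool_pos": TCP position; "ee_rot": TCP orientation; "contact_force": force on the tool from outside, world axes, zero at the start; "torque": the same for the moment, N m; "finger_gap": finger opening in m.
Only numpy, scipy, OpenCV 4.12 (cv2) and the standard library are available. Lean on these libraries where they do the work, as an engineer would, in place of code of your own. Each camera call takes 0.05 s, during which the arm holds its last target. There are 200 camera calls.

## Working session

There is one attempt and no reset: what is moved stays moved. The work goes in short steps, Python scripts to look and compute and a shell command to move; the robot and the scene stay as the last step left them, time stands still between calls to the robot, and variables do not carry over. Pictures are saved under pics/ and viewed, about 8 in all and at most 12, crops included, and the job is handed in when it is done.

```bash
mkdir -p pics; ls
cat > h.py <<'E'
import numpy as np,cv2
from bench import telemetry,optics,env
def cap(name,fn):
    s=telemetry.sense(); c=optics.read_camera(name)
    T=np.array(c["cam_to_world"]) if "cam_to_world" in c else None
    if T is None:
        W=np.eye(4);W[:3,:3]=np.array(s["ee_rot"]);W[:3,3]=s["tool_pos"];T=W@np.array(c["mount"])
    np.savez("pics/"+fn+".npz",im=c["image"],K=c["intrinsics"],k1=c["k1"],T=T)
    cv2.imwrite("pics/"+fn+".png",c["image"][:,:,::-1]); return s
def load(fn):
    return np.load("pics/"+fn+".npz")
def ray(d,uv):
    K=d["K"];k1=float(d["k1"])
    uv=np.atleast_2d(np.array(uv,float))
    p=cv2.undistortPoints(uv[:,None,:],K,np.array([k1,0,0,0.]))[:,0]
    v=np.c_[p,np.ones(len(p))]@d["T"][:3,:3].T
    return d["T"][:3,3],v
def plane(d,uv,z):
    o,v=ray(d,uv); return o+v*((z-o[2])/v[:,2])[:,None]
def proj(d,P):
    T=np.linalg.inv(d["T"]);P=np.atleast_2d(P)
    q=P@T[:3,:3].T+T[:3,3]
    return cv2.projectPoints(q,np.zeros(3),np.zeros(3),d["K"],np.array([float(d["k1"]),0,0,0.]))[0][:,0]
E
python3 - <<'E'
from h import *
s=cap("scene","s0");cap("top","t0");print(s)
for n in("s0","t0"):
    d=load(n);print(n,d["K"],d["k1"],d["T"])
a=cv2.imread("pics/s0.png");b=cv2.imread("pics/t0.png")
E
```

```text
pics
{'clock': 0.0, 'joint_pos': array([70.20694687, 34.38391315, -0.14555042, 91.68178723,  0.10413107,
       54.0241741 , -4.57153575]), 'joint_vel': array([-4.83466879e-05, -4.59827165e-02, -7.34251274e-03, -2.44130946e-02,
       -3.21914351e-02,  3.22619043e-02, -1.09973997e-02]), 'joint_efforts': array([ 3.78862160e-05, -7.76438642e+01,  1.56472597e+00, -2.58013666e+01,
        1.23480512e-02,  8.82547436e-03, -1.03075070e-05]), 'tool_pos': array([ 0.19245678, -0.69876908,  0.40381907]), 'ee_rot': array([[ 2.65605107e-01, -5.67485947e-04,  9.64081742e-01],
       [-9.64080649e-01,  1.46034534e-03,  2.65605666e-01],
       [-1.55861977e-03, -9.99998773e-01, -1.59227039e-04]]), 'contact_force': array([-0.28781959, -0.41520407,  0.08283572]), 'torque': array([ 0.02545135, -0.07305467,  0.00586812]), 'finger_gap': 0.08533946591747901}
s0 [[398.46344455   0.         318.0854721 ]
 [  0.         398.46344455 209.94498987]
 [  0.           0.           1.        ]] -0.07740796323146298 [[-0.60041416 -0.43922728  0.66826808 -0.43788947]
 [-0.79956549  0.34442382 -0.49200331  0.79927173]
 [-0.01406617 -0.82972986 -0.55798791  0.86906096]
 [ 0.          0.          0.          1.        ]]
t0 [[433.75742676   0.         332.17668432]
 [  0.         433.75742676 200.57857399]
 [  0.           0.           1.        ]] -0.025073024623949884 [[-5.03417443e-04 -9.97765861e-01  6.68059421e-02  3.65014194e-01]
 [-9.99999850e-01  4.88002370e-04 -2.47062808e-04  1.10040565e-01]
 [ 2.13909377e-04 -6.68060565e-02 -9.97765957e-01  1.69614077e+00]
 [ 0.00000000e+00  0.00000000e+00  0.00000000e+00  1.00000000e+00]]
```

View pics/s0.png

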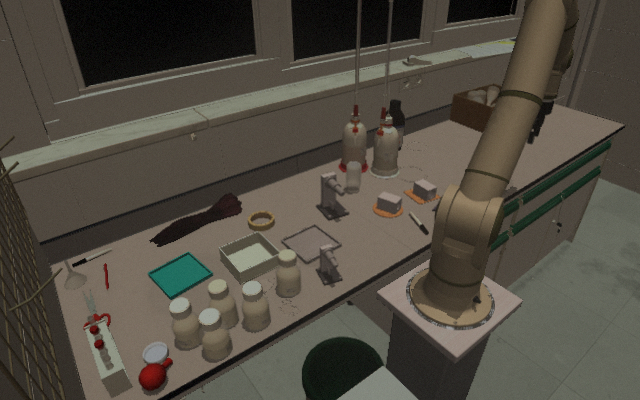

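View pics/t0.png

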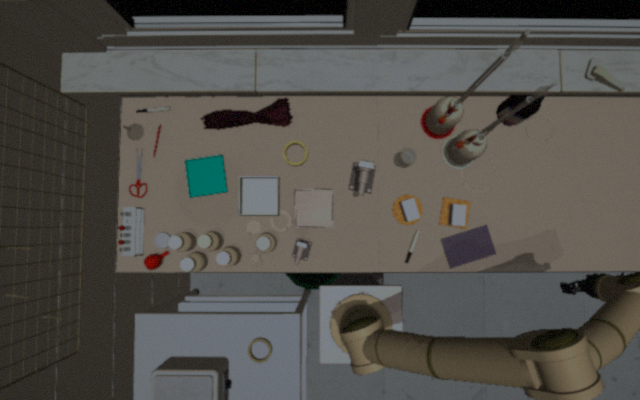

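Run:
```python
from h import *
im=cv2.imread("pics/t0.png")[140:275,180:500]
im=cv2.resize(im,None,fx=2.5,fy=2.5,interpolation=cv2.INTER_CUBIC)
im=np.clip(im*1.5,0,255).astype(np.uint8)
s=cv2.imread("pics/s0.png")[150:300,210:450]
s=np.clip(cv2.resize(s,None,fx=1.7,fy=1.7,interpolation=cv2.INTER_CUBIC)*1.7,0,255).astype(np.uint8)
o=np.zeros((600,800,3),np.uint8);o[:im.shape[0]]=im[:, :800];o[338:338+s.shape[0],:s.shape[1]]=s
cv2.imwrite("pics/c0.png",o)
d=load("t0")
for n,uv,z in [("gauge",(363,178),.06),("round",(407,210),.004),("sq",(455,212),.004),("tray",(314,208),.014),("bin",(260,196),.05),("jar",(407,157),.129)]:print(n,plane(d,uv,z))
```

```text
gauge [[ 0.56037152 -0.00736639  0.06      ]]
round [[ 0.44127476 -0.18271586  0.004     ]]
sq [[ 0.43330635 -0.37073777  0.004     ]]
tray [[0.44879937 0.18020897 0.014     ]]
bin [[0.49284471 0.38452954 0.05      ]]
jar [[ 0.62919977 -0.16348564  0.129     ]]
```

View pics/c0.png

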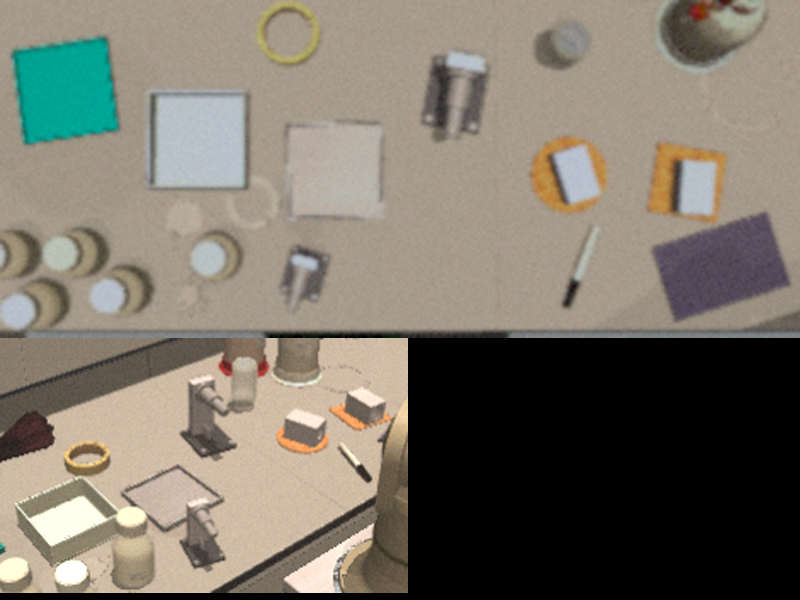

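Run:
```python
from h import *
c=optics.read_camera("wrist");print(np.round(c["mount"],4),c["intrinsics"],c["k1"])
d=load("t0");im=d["im"].astype(int)
hsv=cv2.cvtColor(d["im"],cv2.COLOR_RGB2HSV)
# block top: bright low-sat region near the mats
for n,(u,v) in {"round":(409,210),"sq":(458,214)}.items():
    m=np.zeros(im.shape[:2],np.uint8);sl=np.s_[v-22:v+22,u-22:u+22]
    m[sl]=((hsv[sl][...,1]<70)&(hsv[sl][...,2]>130)).astype(np.uint8)
    cs,_=cv2.findContours(m,0,1);
    c=max(cs,key=cv2.contourArea);P=plane(d,c[:,0].astype(float),.054)[:,:2]
    print(n,cv2.contourArea(c),cv2.minAreaRect((P*1000).astype(np.float32)))
    o=np.zeros_like(m);o[sl]=((hsv[sl][...,0]<22)&(hsv[sl][...,1]>110)&(hsv[sl][...,2]>90))
    ys,xs=np.nonzero(o);P=plane(d,np.c_[xs,ys],.004);print(" mat",P.min(0),P.max(0))
# gauge axis: pin crop points on tall plane
for uv,z in [((362,191.5),.12),((366,164.5),.146)]:print(plane(d,uv,z))
```

```text
[[ 1.000e+00 -2.000e-04 -4.000e-04  3.000e-04]
 [ 3.000e-04 -2.919e-01  9.564e-01  3.050e-02]
 [-3.000e-04 -9.564e-01 -2.919e-01  7.530e-02]
 [ 0.000e+00  0.000e+00  0.000e+00  1.000e+00]] [[311.04535133   0.         319.54514262]
 [  0.         311.04535133 203.49602927]
 [  0.           0.           1.        ]] -0.02394012881069618
round 181.5 ((442.0, -187.02175903320312), (71.77015686035156, 41.025150299072266), 17.760780334472656)
 mat [ 0.38662732 -0.24155437  0.004     ] [ 0.50007134 -0.12404185  0.004     ]
sq 161.5 ((421.1081848144531, -370.2496643066406), (39.86870574951172, 70.86705017089844), 82.48915100097656)
 mat [ 0.37078767 -0.42659843  0.004     ] [ 0.49215314 -0.30724127  0.004     ]
[[0.50368024 0.00085407 0.12      ]]
[[ 0.59902915 -0.01227607  0.146     ]]
```

```bash
python3 -m handwheel '[{"tx":0.009,"ty":0.018,"tz":0,"turn":0.01},{"tx":0.018,"ty":0.036,"tz":0,"turn":0.01},{"tx":0.018,"ty":0.037,"tz":0,"turn":0.01},{"tx":0.018,"ty":0.037,"tz":0,"turn":0.012},{"tx":0.018,"ty":0.037,"tz":0,"turn":0}]' 0 40
python3 -m handwheel '[{"tx":0.018,"ty":0.037,"tz":0,"turn":0},{"tx":0.018,"ty":0.037,"tz":0,"turn":0},{"tx":0.018,"ty":0.037,"tz":0,"turn":0},{"tx":0.018,"ty":0.037,"tz":0,"turn":0},{"tx":0.018,"ty":0.037,"tz":0,"turn":0}]'
python3 -m handwheel '[{"tx":0.018,"ty":0.037,"tz":0,"turn":0},{"tx":0.018,"ty":0.037,"tz":0,"turn":0},{"tx":0.018,"ty":0.037,"tz":0,"turn":0},{"tx":0.018,"ty":0.037,"tz":0,"turn":0},{"tx":0.007,"ty":0.013,"tz":0,"turn":0}]'
python3 - <<'E'
from h import *
telemetry.sense()
s=cap("wrist","w0")
s=cap("wrist","w1");print(s["clock"],s["tool_pos"],s["joint_pos"],s["joint_vel"],s["ee_rot"])
E
```

```text
clock: 0.65
tool_pos: [0.274, -0.5324, 0.4044]
ee_rot: [[0.306, -0.0, 0.952], [-0.952, 0.0, 0.306], [-0.0, -1.0, -0.0]]
contact_force: [0.5, -0.4, -0.4]
finger_gap: 0.0855
clock: 1.15
tool_pos: [0.364, -0.3474, 0.4047]
ee_rot: [[0.306, -0.0, 0.952], [-0.952, -0.0, 0.306], [-0.0, -1.0, -0.0]]
contact_force: [1.4, -0.5, -0.0]
finger_gap: 0.0854
clock: 1.65
tool_pos: [0.444, -0.1843, 0.4047]
ee_rot: [[0.31, 0.001, 0.951], [-0.951, 0.001, 0.31], [-0.001, -1.0, 0.001]]
contact_force: [0.3, -0.6, 0.5]
finger_gap: 0.0853
1.7 [ 0.44458237 -0.18369331  0.40472566] [ 20.18166189  17.85494863  -5.73616843 122.62050419   2.61312747
  39.60342502 -59.15302537] [ 2.77734736  0.07299578  1.79931673  0.20781405  0.01072801 -0.03133181
  4.40665993] [[ 3.11337323e-01  9.78483331e-04  9.50298960e-01]
 [-9.50298932e-01  1.37871472e-03  3.11335894e-01]
 [-1.00555418e-03 -9.99998571e-01  1.35909701e-03]]
```

View pics/w1.png

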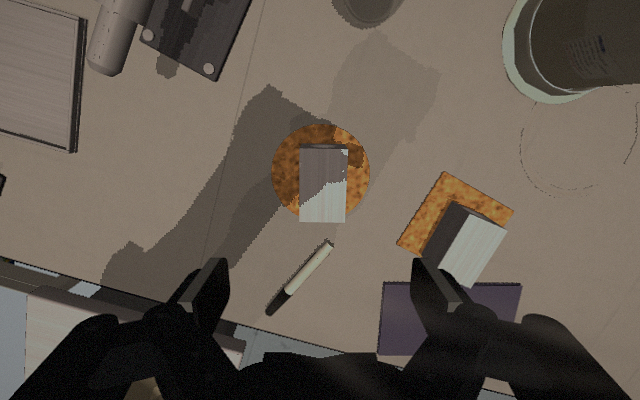

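Run:
```python
from h import *
d=load("w1")
P=plane(d,[(299.5,150),(348,150),(346,222),(300,222)],.054);print(P.round(4),P.mean(0))
print([np.linalg.norm(P[i]-P[i-1]).round(4) for i in range(4)])
a=(P[0]+P[1]-P[2]-P[3]);print("ang",np.degrees(np.arctan2(a[1],a[0])))
P=plane(d,[(107,76),(104,10)],.12);print("nose area",P)
# gauge base right corners
print(plane(d,[(216,81),(142,41)],.010))
```

```text
[[ 0.4717 -0.1531  0.054 ]
 [ 0.4872 -0.2003  0.054 ]
 [ 0.4126 -0.2246  0.054 ]
 [ 0.3969 -0.1767  0.054 ]] [ 0.44208416 -0.18866987  0.054     ]
[np.float64(0.0784), np.float64(0.0496), np.float64(0.0784), np.float64(0.0504)]
ang 17.7470855390908
nose area [[0.48939054 0.00346038 0.12      ]
 [0.53439663 0.01186376 0.12      ]]
[[ 0.50934915 -0.04248287  0.01      ]
 [ 0.52459429  0.04269488  0.01      ]]
```

```bash
python3 -m handwheel '[{"tx":-0.001,"ty":-0.003,"tz":-0.025,"turn":-0.007},{"tx":-0.001,"ty":-0.002,"tz":-0.045,"turn":0},{"tx":0,"ty":0,"tz":-0.045,"turn":0},{"tx":0,"ty":0,"tz":-0.04,"turn":0},{"tx":0,"ty":0,"tz":-0.03,"turn":0}]' 0 60
python3 -m handwheel '[{"tx":0,"ty":0,"tz":-0.02,"turn":0},{"tx":0,"ty":0,"tz":-0.014,"turn":0},{"tx":0,"ty":0,"tz":0,"turn":0},{"tx":0,"ty":0,"tz":0,"turn":0},{"tx":0,"ty":0,"tz":0,"turn":0}]'
python3 -m handwheel '[{"tx":0,"ty":0,"tz":0,"turn":0},{"tx":0,"ty":0,"tz":0,"turn":0},{"tx":0,"ty":0,"tz":0,"turn":0},{"tx":0,"ty":0,"tz":0,"turn":0},{"tx":0,"ty":0,"tz":0,"turn":0}]' 255 60
python3 -m handwheel '[{"tx":0,"ty":0,"tz":0,"turn":0},{"tx":0,"ty":0,"tz":0,"turn":0},{"tx":0,"ty":0,"tz":0.01,"turn":0},{"tx":0,"ty":0,"tz":0.02,"turn":0},{"tx":0,"ty":0,"tz":0.03,"turn":0}]'
```

```text
clock: 2.25
tool_pos: [0.4396, -0.1941, 0.2176]
ee_rot: [[0.298, -0.002, 0.955], [-0.955, -0.0, 0.298], [-0.0, -1.0, -0.002]]
contact_force: [0.1, -0.0, 0.6]
finger_gap: 0.0855
clock: 2.75
tool_pos: [0.4405, -0.1935, 0.1865]
ee_rot: [[0.298, 0.001, 0.954], [-0.954, -0.001, 0.298], [0.001, -1.0, 0.001]]
contact_force: [0.0, 0.1, 0.1]
finger_gap: 0.0852
clock: 3.25
tool_pos: [0.4404, -0.1926, 0.1865]
ee_rot: [[0.3, 0.0, 0.954], [-0.954, 0.0, 0.3], [-0.0, -1.0, 0.0]]
contact_force: [-1.6, 3.1, 10.2]
finger_gap: 0.0495
clock: 3.75
tool_pos: [0.4402, -0.1928, 0.2458]
ee_rot: [[0.299, -0.002, 0.954], [-0.954, 0.001, 0.299], [-0.001, -1.0, -0.002]]
contact_force: [0.4, -0.7, -2.8]
finger_gap: 0.049
```

```bash
python3 -m handwheel '[{"tx":0,"ty":0,"tz":0.035,"turn":0},{"tx":0,"ty":0,"tz":0.035,"turn":0},{"tx":0,"ty":0.01,"tz":0.025,"turn":-0.03},{"tx":0,"ty":0.02,"tz":0.015,"turn":-0.05},{"tx":0,"ty":0.025,"tz":0.005,"turn":-0.06}]'
python3 -m handwheel '[{"tx":0,"ty":0.03,"tz":0,"turn":-0.08},{"tx":0,"ty":0.03,"tz":0,"turn":-0.08},{"tx":0,"ty":0.03,"tz":0,"turn":-0.08},{"tx":0,"ty":0.025,"tz":0,"turn":-0.06},{"tx":0,"ty":0.02,"tz":0,"turn":-0.04}]'
python3 -m handwheel '[{"tx":0,"ty":0.012,"tz":0,"turn":0},{"tx":0,"ty":0.005,"tz":0,"turn":0},{"tx":0,"ty":0,"tz":0,"turn":0},{"tx":0,"ty":0,"tz":0,"turn":0},{"tx":0,"ty":0,"tz":0,"turn":0}]'
python3 - <<'E'
from h import *
s=cap("wrist","w2");print(s["clock"],s["tool_pos"],s["ee_rot"],s["contact_force"])
E
```

```text
clock: 4.25
tool_pos: [0.4402, -0.1383, 0.363]
ee_rot: [[0.159, 0.003, 0.987], [-0.987, -0.001, 0.159], [0.001, -1.0, 0.003]]
contact_force: [1.2, 0.7, -3.6]
finger_gap: 0.0494
clock: 4.75
tool_pos: [0.44, -0.0015, 0.3612]
ee_rot: [[-0.177, 0.0, 0.984], [-0.984, 0.0, -0.177], [-0.0, -1.0, 0.0]]
contact_force: [-0.2, -0.9, -3.4]
finger_gap: 0.0495
clock: 5.25
tool_pos: [0.4405, 0.013, 0.3607]
ee_rot: [[-0.177, -0.0, 0.984], [-0.984, -0.0, -0.177], [0.0, -1.0, -0.0]]
contact_force: [-0.1, 0.3, -2.5]
finger_gap: 0.0494
5.25 [0.44051601 0.01304211 0.3606924 ] [[-1.76589816e-01 -1.27971964e-04  9.84284522e-01]
 [-9.84284495e-01 -2.47011861e-04 -1.76589843e-01]
 [ 2.65728500e-04 -9.99999961e-01 -8.23410407e-05]] [-0.11089578  0.31657624 -2.47069879]
```

View pics/w2.png

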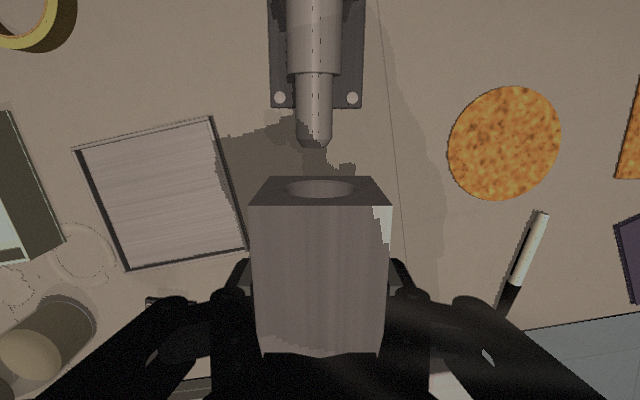

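Run:
```python
from h import *
d=load("w2");g=cv2.GaussianBlur(cv2.cvtColor(d["im"],cv2.COLOR_RGB2GRAY),(3,3),0).astype(int)
s_R=d["T"][:3,:3]
for r in (90,100,110,120,130): print(r,g[r,286:344].tolist())
for r in (20,40,60): print(r,g[r,276:352].tolist())
```

```text
90 [63, 63, 63, 64, 64, 64, 58, 44, 39, 50, 66, 78, 84, 89, 93, 97, 101, 104, 106, 109, 113, 116, 118, 118, 122, 129, 137, 142, 141, 137, 133, 127, 122, 116, 110, 108, 108, 108, 106, 105, 101, 97, 93, 89, 83, 75, 67, 66, 68, 68, 67, 67, 66, 65, 64, 65, 67, 68]
100 [63, 63, 63, 63, 64, 64, 56, 41, 36, 48, 65, 76, 82, 87, 92, 97, 101, 105, 108, 110, 113, 116, 118, 119, 123, 129, 137, 142, 141, 136, 134, 129, 122, 115, 111, 109, 108, 107, 105, 102, 99, 96, 92, 88, 83, 73, 65, 66, 69, 68, 66, 65, 66, 67, 67, 67, 67, 68]
110 [129, 127, 127, 127, 125, 119, 104, 84, 72, 65, 66, 73, 81, 88, 93, 96, 100, 104, 108, 110, 114, 117, 119, 120, 123, 129, 138, 143, 141, 137, 134, 129, 123, 118, 112, 109, 108, 109, 108, 105, 101, 96, 92, 88, 80, 72, 82, 108, 120, 120, 121, 121, 121, 120, 115, 111, 116, 119]
120 [75, 76, 76, 75, 75, 75, 75, 76, 75, 70, 64, 60, 59, 67, 84, 96, 101, 104, 107, 111, 114, 117, 119, 119, 122, 130, 137, 142, 141, 136, 133, 129, 122, 116, 112, 112, 111, 109, 106, 103, 100, 97, 92, 85, 78, 74, 87, 110, 119, 119, 118, 118, 118, 119, 120, 121, 120, 120]
130 [76, 76, 75, 75, 75, 
[... 578 characters left out ...]
3, 63, 62]
40 [66, 64, 61, 62, 64, 64, 64, 63, 57, 48, 48, 59, 70, 76, 80, 85, 90, 94, 97, 99, 100, 101, 103, 105, 106, 107, 110, 111, 112, 114, 117, 119, 120, 121, 124, 130, 136, 138, 136, 133, 131, 128, 125, 108, 90, 101, 114, 114, 112, 111, 110, 109, 107, 106, 105, 104, 102, 100, 97, 93, 87, 84, 82, 77, 70, 63, 61, 62, 62, 63, 63, 64, 64, 63, 62, 63]
60 [68, 67, 64, 62, 63, 65, 64, 62, 62, 61, 58, 61, 69, 75, 79, 82, 88, 93, 97, 99, 101, 103, 104, 105, 106, 107, 109, 111, 113, 115, 118, 120, 121, 123, 127, 134, 139, 141, 139, 136, 133, 129, 125, 110, 96, 105, 114, 113, 113, 113, 110, 107, 106, 106, 105, 103, 102, 100, 96, 91, 88, 86, 81, 75, 67, 61, 62, 64, 64, 64, 63, 64, 65, 65, 66, 65]
```

Run:
```python
from h import *
d=load("w2");p=np.array([0.44052,0.01304,.36069]);R=np.array([[-.17659,0,.98428],[-.98428,0,-.17659],[0,-1,0]])
def tool(uv,z): return ((plane(d,uv,z)-p)@R*1000).round(1)
print("pin axis",tool([(313.8,20),(314,60),(313.3,90),(313.3,100),(313.4,110)],.12))
print("step edge z, nose tip",tool([(314,73),(313.5,148)],[.12,.12]) )
print("nose tip/step world",plane(d,[(313.5,148),(314,73)],.12))
zt=p[2]-.1575+.025
print("block top far/near",tool([(247,206),(392,206),(257,353),(384,353)],zt))
print("block bottom far",tool([(271,177),(371,177)],zt-.05))
print("base",tool([(270,107),(365,107)],.01))
g=cv2.cvtColor(d["im"],cv2.COLOR_RGB2GRAY).astype(int)
for r in (200,210,230,280): print(r,np.argsort(-abs(np.diff(g[r,230:420])))[:6]+230)
for r in (180,):print(g[r,240:400].tolist())
o=d["im"][130:230,230:410,::-1];cv2.imwrite("pics/c1.png",cv2.resize(o,None,fx=4,fy=4,interpolation=cv2.INTER_CUBIC))
```

```text
pin axis [[ -3.5 240.7 126.9]
 [ -3.5 240.7 104.5]
 [ -4.  240.7  86.8]
 [ -4.1 240.7  80.7]
 [ -4.  240.7  74.6]]
step edge z, nose tip [[ -3.5 240.7  96.9]
 [ -4.1 240.7  50.1]]
nose tip/step world [[ 0.49054395  0.00825269  0.12      ]
 [ 0.53656967 -0.00059366  0.12      ]]
block top far/near [[-25.  132.5  43.3]
 [ 24.9 132.5  43.3]
 [-25.4 132.5 -19.1]
 [ 26.  132.5 -19.1]]
block bottom far [[-24.3 182.5  42.8]
 [ 25.6 182.5  42.8]]
base [[-48.9 350.7  77. ]
 [ 44.7 350.7  77. ]]
200 [388 232 237 250 398 399]
210 [372 235 392 240 231 232]
230 [380 237 238 239 241 390]
280 [411 412 252 400 386 238]
[81, 84, 81, 84, 84, 83, 84, 81, 86, 82, 84, 81, 87, 83, 83, 80, 83, 85, 82, 86, 86, 88, 85, 82, 81, 86, 66, 55, 60, 58, 52, 58, 54, 59, 58, 53, 54, 58, 57, 55, 54, 55, 54, 60, 53, 57, 53, 54, 59, 56, 59, 58, 57, 54, 53, 48, 57, 55, 55, 55, 58, 56, 58, 52, 62, 61, 69, 67, 67, 81, 76, 76, 78, 89, 91, 88, 86, 82, 86, 83, 88, 87, 88, 84, 86, 83, 83, 77, 77, 83, 76, 73, 72, 62, 65, 59, 64, 52, 51, 57, 55, 54, 54, 52, 56, 52, 53, 57, 53, 56, 52, 62, 58, 61, 56, 55, 53, 58, 56, 59, 58, 55, 54, 57, 57, 57, 55, 54, 58, 54, 52, 57, 56, 52, 126, 121, 121, 121, 122, 119, 123, 122, 121, 119, 119, 123, 119, 119, 120, 122, 123, 121, 123, 121, 125, 120, 119, 99, 121, 120]
```

View pics/c1.png

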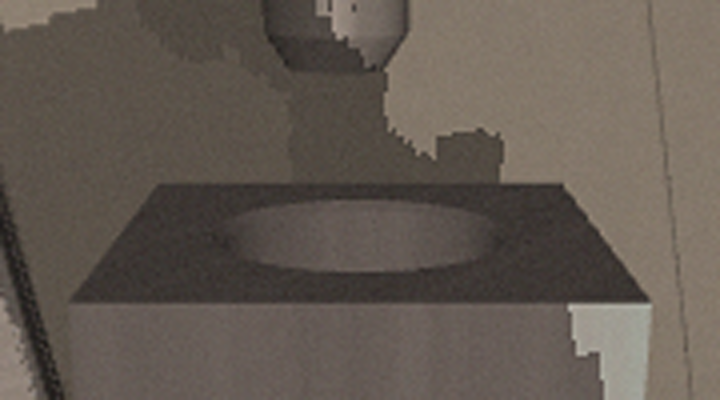

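```bash
python3 -m handwheel '[{"tx":-0.001,"ty":0.003,"tz":-0.01,"turn":-0.005},{"tx":0,"ty":0.002,"tz":-0.018,"turn":0},{"tx":0,"ty":0,"tz":-0.02,"turn":0},{"tx":0,"ty":0,"tz":-0.018,"turn":0},{"tx":0,"ty":0,"tz":-0.012,"turn":0}]'
python3 -m handwheel '[{"tx":0,"ty":0,"tz":-0.005,"turn":0},{"tx":0,"ty":0,"tz":0,"turn":0},{"tx":0,"ty":0,"tz":0,"turn":0},{"tx":0,"ty":0,"tz":0,"turn":0},{"tx":0,"ty":0,"tz":0,"turn":0}]'
python3 - <<'E'
from h import *
s=cap("wrist","w3");print(s["clock"],s["tool_pos"],s["ee_rot"],s["contact_force"])
cap("scene","s3")
w=cv2.imread("pics/w3.png")[0:260,180:460]
a=cv2.imread("pics/s3.png")[155:235,310:410]
o=np.zeros((560,800,3),np.uint8)
w=cv2.resize(w,None,fx=2,fy=2);o[:520,:560]=w
a=cv2.resize(a,None,fx=2.4,fy=2.4);o[:a.shape[0],560:]=a[:, :240];cv2.imwrite("pics/c3.png",o)
E
```

```text
clock: 5.8
tool_pos: [0.4393, 0.0189, 0.281]
ee_rot: [[-0.181, -0.001, 0.984], [-0.984, -0.0, -0.181], [0.0, -1.0, -0.001]]
contact_force: [-0.4, -0.5, -2.6]
finger_gap: 0.0495
clock: 6.3
tool_pos: [0.4397, 0.019, 0.2782]
ee_rot: [[-0.18, 0.001, 0.984], [-0.984, 0.0, -0.18], [-0.0, -1.0, 0.001]]
contact_force: [-0.2, 0.4, -2.7]
finger_gap: 0.0493
6.3 [0.4396559  0.01904491 0.27820122] [[-1.80220284e-01  1.10288040e-03  9.83625657e-01]
 [-9.83626201e-01  1.87285032e-04 -1.80220594e-01]
 [-3.82980123e-04 -9.99999374e-01  1.05106950e-03]] [-0.21246651  0.38254374 -2.65844107]
```

View pics/c3.png

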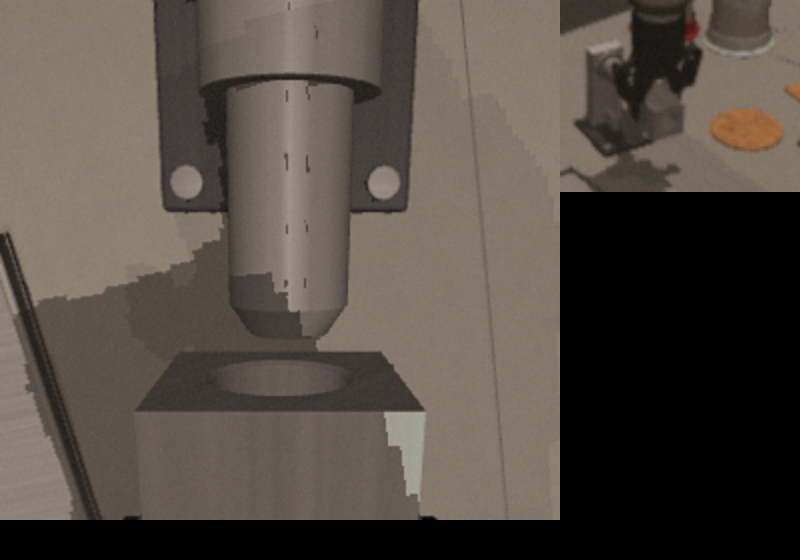

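```bash
python3 -m handwheel '[{"tx":-0.0003,"ty":-0.0017,"tz":-0.0007,"turn":-0.005},{"tx":0,"ty":0,"tz":0,"turn":0},{"tx":0.0029,"ty":-0.00055,"tz":0,"turn":0},{"tx":0.0029,"ty":-0.00055,"tz":0,"turn":0},{"tx":0.0029,"ty":-0.00055,"tz":0,"turn":0}]'
python3 -m handwheel '[{"tx":0.0029,"ty":-0.00055,"tz":0,"turn":0},{"tx":0.0029,"ty":-0.00055,"tz":0,"turn":0},{"tx":0.0029,"ty":-0.00055,"tz":0,"turn":0},{"tx":0,"ty":0,"tz":0,"turn":0},{"tx":0,"ty":0,"tz":0,"turn":0}]'
python3 - <<'E'
from h import *
s=cap("wrist","w4");print(s["clock"],s["tool_pos"],s["ee_rot"],s["contact_force"],s["torque"])
w=cv2.imread("pics/w4.png")[0:260,180:460]
cv2.imwrite("pics/c4.png",cv2.resize(w,None,fx=2,fy=2))
E
```

```text
clock: 6.9
tool_pos: [0.4483, 0.0156, 0.277]
ee_rot: [[-0.185, 0.0, 0.983], [-0.983, 0.0, -0.185], [-0.0, -1.0, 0.0]]
contact_force: [0.6, 0.2, -3.2]
finger_gap: 0.0495
clock: 7.4
tool_pos: [0.4566, 0.014, 0.2769]
ee_rot: [[-0.185, -0.0, 0.983], [-0.983, 0.0, -0.185], [0.0, -1.0, -0.0]]
contact_force: [-0.3, -0.0, -2.6]
finger_gap: 0.0495
7.4 [0.45658811 0.01402376 0.27692196] [[-1.85127706e-01 -2.95896928e-04  9.82714427e-01]
 [-9.82714470e-01  6.33492246e-07 -1.85127714e-01]
 [ 5.41561798e-05 -9.99999956e-01 -2.90899470e-04]] [-0.32820337 -0.03336068 -2.55342146] [0.03262625 0.05019653 0.01846422]
```

View pics/c4.png

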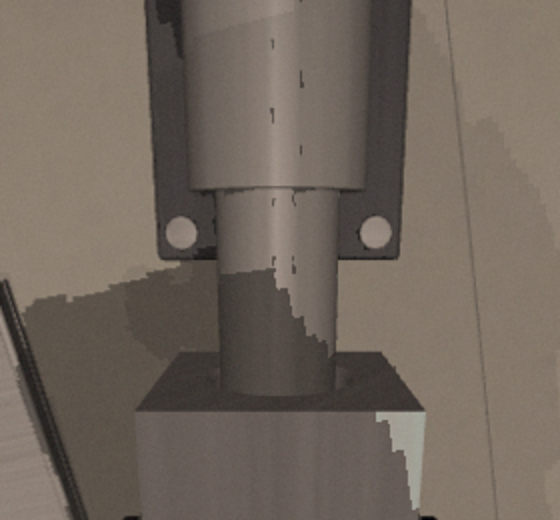

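```bash
python3 -m handwheel '[{"tx":0.0039,"ty":-0.0004,"tz":0,"turn":0},{"tx":0.0039,"ty":-0.0006,"tz":0,"turn":0},{"tx":0.0039,"ty":-0.0007,"tz":0,"turn":0},{"tx":0.0039,"ty":-0.0007,"tz":0,"turn":0},{"tx":0.0039,"ty":-0.0007,"tz":0,"turn":0}]'
python3 -m handwheel '[{"tx":0.0029,"ty":-0.0006,"tz":0,"turn":0},{"tx":0.002,"ty":-0.0004,"tz":0,"turn":0},{"tx":0.002,"ty":-0.0004,"tz":0,"turn":0},{"tx":0.002,"ty":-0.0004,"tz":0,"turn":0},{"tx":0.002,"ty":-0.0004,"tz":0,"turn":0}]'
```

```text
clock: 7.95
tool_pos: [0.4766, 0.0109, 0.2769]
ee_rot: [[-0.185, 0.0, 0.983], [-0.983, 0.0, -0.185], [-0.0, -1.0, 0.0]]
contact_force: [0.8, 0.3, -2.6]
finger_gap: 0.0496
clock: 8.45
tool_pos: [0.4871, 0.0087, 0.277]
ee_rot: [[-0.185, -0.0, 0.983], [-0.983, -0.0, -0.185], [0.0, -1.0, -0.0]]
contact_force: [0.2, -0.4, -2.7]
finger_gap: 0.0493
```

```bash
python3 -m handwheel '[{"tx":0.0015,"ty":-0.0003,"tz":0,"turn":0},{"tx":0.0015,"ty":-0.0003,"tz":0,"turn":0},{"tx":0.0015,"ty":-0.0003,"tz":0,"turn":0},{"tx":0.001,"ty":-0.0002,"tz":0,"turn":0},{"tx":0.001,"ty":-0.0002,"tz":0,"turn":0}]'
python3 -m handwheel '[{"tx":0.001,"ty":-0.0002,"tz":0,"turn":0},{"tx":0.001,"ty":-0.0002,"tz":0,"turn":0},{"tx":0.001,"ty":-0.0002,"tz":0,"turn":0},{"tx":0,"ty":0,"tz":0,"turn":0},{"tx":0,"ty":0,"tz":0,"turn":0}]'
```

```text
clock: 8.95
tool_pos: [0.493, 0.0075, 0.2769]
ee_rot: [[-0.185, -0.002, 0.983], [-0.983, 0.0, -0.185], [0.0, -1.0, -0.002]]
contact_force: [-4.8, 2.9, 1.2]
finger_gap: 0.0494
clock: 9.45
tool_pos: [0.4938, 0.0074, 0.2766]
ee_rot: [[-0.184, -0.007, 0.983], [-0.983, 0.0, -0.184], [0.001, -1.0, -0.007]]
contact_force: [-10.9, 3.6, 4.0]
finger_gap: 0.0495
```

Run:
```python
from h import *
s=cap("wrist","w5");print(s["clock"],s["tool_pos"],s["contact_force"])
w=cv2.imread("pics/w5.png")[0:260,180:460]
cv2.imwrite("pics/c5.png",cv2.resize(w,None,fx=2,fy=2))
# tray rim corners as seen from w2
d=load("w2")
P=plane(d,[(73,147),(212,116),(247,249),(127,271)],.014);print(P.round(4),P.mean(0))
```

```text
9.45 [0.49377997 0.00738529 0.276609  ] [-10.85645381   3.61107973   4.04730231]
[[0.5237 0.2544 0.014 ]
 [0.5269 0.105  0.014 ]
 [0.3818 0.1058 0.014 ]
 [0.3789 0.2494 0.014 ]] [0.4528169  0.17867487 0.014     ]
```

View pics/c5.png

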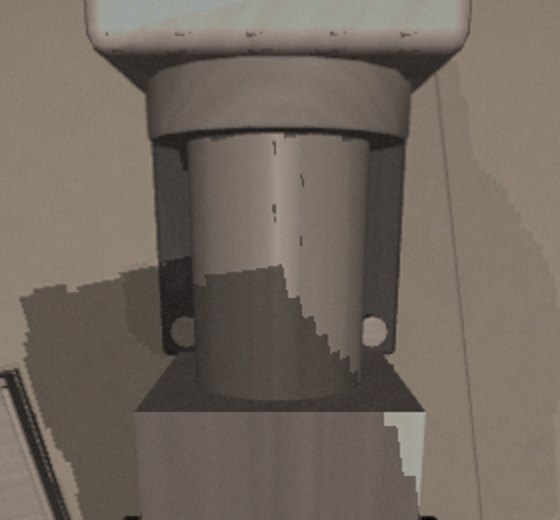

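```bash
python3 -m handwheel '[{"tx":-0.001,"ty":0.0002,"tz":0.0002,"turn":0},{"tx":-0.002,"ty":0.0004,"tz":0,"turn":0},{"tx":-0.003,"ty":0.0006,"tz":0,"turn":0},{"tx":-0.0039,"ty":0.0007,"tz":0,"turn":0},{"tx":-0.0039,"ty":0.0007,"tz":0,"turn":0}]'
python3 -m handwheel '[{"tx":-0.0039,"ty":0.0007,"tz":0,"turn":0},{"tx":-0.0039,"ty":0.0007,"tz":0,"turn":0},{"tx":-0.0039,"ty":0.0007,"tz":0,"turn":0},{"tx":-0.0039,"ty":0.0007,"tz":0,"turn":0},{"tx":-0.0039,"ty":0.0008,"tz":0,"turn":0}]'
python3 -m handwheel '[{"tx":-0.0039,"ty":0.0008,"tz":0,"turn":0},{"tx":-0.0039,"ty":0.0008,"tz":0,"turn":0},{"tx":-0.0039,"ty":0.0008,"tz":0,"turn":0},{"tx":-0.0039,"ty":0.0008,"tz":0,"turn":0},{"tx":-0.0039,"ty":0.0007,"tz":0,"turn":0}]'
python3 -m handwheel '[{"tx":-0.003,"ty":0.0006,"tz":0,"turn":0},{"tx":-0.002,"ty":0.0004,"tz":0,"turn":0},{"tx":0,"ty":0,"tz":0,"turn":0},{"tx":0,"ty":0,"tz":0,"turn":0},{"tx":0,"ty":0,"tz":0,"turn":0}]'
```

```text
clock: 10.0
tool_pos: [0.4827, 0.0094, 0.2772]
ee_rot: [[-0.185, 0.001, 0.983], [-0.983, 0.0, -0.185], [-0.0, -1.0, 0.001]]
contact_force: [0.6, -1.1, -3.6]
finger_gap: 0.0496
clock: 10.5
tool_pos: [0.4629, 0.0131, 0.2772]
ee_rot: [[-0.185, 0.0, 0.983], [-0.983, 0.0, -0.185], [-0.0, -1.0, 0.0]]
contact_force: [0.1, 0.5, -2.9]
finger_gap: 0.0495
clock: 11.0
tool_pos: [0.4434, 0.017, 0.2772]
ee_rot: [[-0.185, -0.0, 0.983], [-0.983, 0.0, -0.185], [-0.0, -1.0, -0.0]]
contact_force: [-0.3, 0.6, -2.7]
finger_gap: 0.049
clock: 11.5
tool_pos: [0.4389, 0.0179, 0.2772]
ee_rot: [[-0.185, 0.0, 0.983], [-0.983, 0.0, -0.185], [-0.0, -1.0, 0.0]]
contact_force: [0.8, -0.8, -3.1]
finger_gap: 0.0492
```

```bash
python3 -m handwheel '[{"tx":-0.001,"ty":0.008,"tz":0.005,"turn":0},{"tx":0,"ty":0.018,"tz":0,"turn":0},{"tx":0.002,"ty":0.025,"tz":0,"turn":0.03},{"tx":0.003,"ty":0.027,"tz":0,"turn":0.04},{"tx":0.003,"ty":0.027,"tz":0,"turn":0.04}]'
python3 -m handwheel '[{"tx":0.003,"ty":0.025,"tz":0,"turn":0.04},{"tx":0.001,"ty":0.018,"tz":0,"turn":0.036},{"tx":0,"ty":0.009,"tz":-0.01,"turn":0},{"tx":0,"ty":0.003,"tz":-0.018,"turn":0},{"tx":0,"ty":0,"tz":-0.018,"turn":0}]'
python3 -m handwheel '[{"tx":0,"ty":0,"tz":-0.014,"turn":0},{"tx":0,"ty":0,"tz":-0.01,"turn":0},{"tx":0,"ty":0,"tz":-0.008,"turn":0},{"tx":0,"ty":0,"tz":0,"turn":0},{"tx":0,"ty":0,"tz":0,"turn":0}]'
python3 - <<'E'
from h import *
s=cap("wrist","w6");cap("top","t6");print(s["clock"],s["tool_pos"],s["contact_force"])
t=cv2.imread("pics/t6.png")[160:240,270:370]
o=np.zeros((400,800,3),np.uint8);o[:,:]=0;o[:320,:400]=cv2.resize(t,None,fx=4,fy=4)
w=cv2.imread("pics/w6.png");o[:250,400:]=cv2.resize(w,(400,250));cv2.imwrite("pics/c6.png",o)
E
```

```text
clock: 12.0
tool_pos: [0.4457, 0.1244, 0.2825]
ee_rot: [[-0.075, 0.0, 0.997], [-0.997, 0.0, -0.075], [-0.0, -1.0, 0.0]]
contact_force: [0.3, -0.1, -1.9]
finger_gap: 0.0495
clock: 12.5
tool_pos: [0.4495, 0.1781, 0.2354]
ee_rot: [[-0.001, 0.0, 1.0], [-1.0, 0.0, -0.001], [-0.0, -1.0, 0.0]]
contact_force: [-0.2, 0.1, -3.1]
finger_gap: 0.0495
clock: 13.0
tool_pos: [0.4498, 0.1778, 0.2042]
ee_rot: [[-0.001, -0.0, 1.0], [-1.0, -0.0, -0.001], [0.0, -1.0, -0.0]]
contact_force: [-0.9, -0.3, -2.6]
finger_gap: 0.0492
13.0 [0.44979019 0.1777675  0.20424555] [-0.93346821 -0.32200042 -2.61728178]
```

View pics/c6.png

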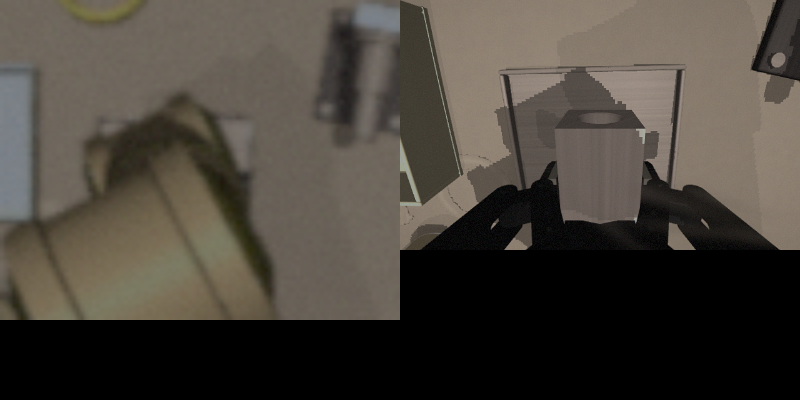

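```bash
python3 -m handwheel '[{"tx":0,"ty":0,"tz":-0.005,"turn":0},{"tx":0,"ty":0,"tz":-0.004,"turn":0},{"tx":0,"ty":0,"tz":-0.003,"turn":0},{"tx":0,"ty":0,"tz":-0.002,"turn":0},{"tx":0,"ty":0,"tz":-0.001,"turn":0}]'
python3 -m handwheel '[{"tx":0,"ty":0,"tz":-0.001,"turn":0},{"tx":0,"ty":0,"tz":-0.001,"turn":0},{"tx":0,"ty":0,"tz":-0.0005,"turn":0},{"tx":0,"ty":0,"tz":0,"turn":0},{"tx":0,"ty":0,"tz":0,"turn":0}]'
```

```text
clock: 13.6
tool_pos: [0.4497, 0.1779, 0.1889]
ee_rot: [[-0.0, -0.0, 1.0], [-1.0, -0.0, -0.0], [0.0, -1.0, -0.0]]
contact_force: [-0.6, 0.2, -2.2]
finger_gap: 0.0494
clock: 14.1
tool_pos: [0.4498, 0.178, 0.1867]
ee_rot: [[-0.0, 0.0, 1.0], [-1.0, 0.0, -0.0], [-0.0, -1.0, 0.0]]
contact_force: [-0.4, -0.1, -2.9]
finger_gap: 0.0493
```

Not quite in contact; feel for it in 0.4 mm steps.

```bash
python3 -m handwheel '[{"tx":0,"ty":0,"tz":-0.0004,"turn":0},{"tx":0,"ty":0,"tz":-0.0004,"turn":0},{"tx":0,"ty":0,"tz":-0.0004,"turn":0},{"tx":0,"ty":0,"tz":0,"turn":0},{"tx":0,"ty":0,"tz":0,"turn":0}]'
```

```text
clock: 14.6
tool_pos: [0.4496, 0.1779, 0.1864]
ee_rot: [[-0.0, 0.001, 1.0], [-1.0, 0.0, -0.0], [-0.0, -1.0, 0.001]]
contact_force: [-1.4, -0.1, 14.9]
finger_gap: 0.0492
```

```bash
python3 -m handwheel '[{"tx":0,"ty":0,"tz":0.0004,"turn":0},{"tx":0,"ty":0,"tz":0.0002,"turn":0},{"tx":0,"ty":0,"tz":0,"turn":0},{"tx":0,"ty":0,"tz":0,"turn":0},{"tx":0,"ty":0,"tz":0,"turn":0}]'
python3 -m handwheel '[{"tx":0,"ty":0,"tz":0,"turn":0},{"tx":0,"ty":0,"tz":0,"turn":0},{"tx":0,"ty":0,"tz":0,"turn":0},{"tx":0,"ty":0,"tz":0,"turn":0},{"tx":0,"ty":0,"tz":0,"turn":0}]' 35 20
python3 -m handwheel '[{"tx":0,"ty":0,"tz":0.01,"turn":0},{"tx":0,"ty":0,"tz":0.02,"turn":0},{"tx":0,"ty":0,"tz":0.03,"turn":0},{"tx":0,"ty":0,"tz":0.04,"turn":0},{"tx":0,"ty":0,"tz":0.04,"turn":0}]'
python3 -m handwheel '[{"tx":0,"ty":0,"tz":0.03,"turn":0},{"tx":0,"ty":0,"tz":0.02,"turn":0},{"tx":0,"ty":0,"tz":0.005,"turn":0},{"tx":0,"ty":0,"tz":0,"turn":0},{"tx":0,"ty":0,"tz":0,"turn":0}]'
python3 - <<'E'
from h import *
s=cap("wrist","w7");print(s["clock"],s["tool_pos"],s["contact_force"],s["finger_gap"])
E
```

```text
clock: 15.1
tool_pos: [0.4497, 0.1779, 0.1865]
ee_rot: [[-0.0, 0.0, 1.0], [-1.0, 0.0, -0.0], [-0.0, -1.0, 0.0]]
contact_force: [-0.8, -0.8, 8.7]
finger_gap: 0.0493
clock: 15.6
tool_pos: [0.4498, 0.1779, 0.186]
ee_rot: [[-0.0, -0.0, 1.0], [-1.0, -0.0, -0.0], [0.0, -1.0, -0.0]]
contact_force: [0.7, 0.3, 0.1]
finger_gap: 0.0736
clock: 16.1
tool_pos: [0.4493, 0.1777, 0.3279]
ee_rot: [[-0.0, -0.001, 1.0], [-1.0, -0.0, -0.0], [0.0, -1.0, -0.001]]
contact_force: [2.1, -0.8, 0.6]
finger_gap: 0.0737
clock: 16.6
tool_pos: [0.4494, 0.1778, 0.3804]
ee_rot: [[-0.0, -0.001, 1.0], [-1.0, -0.001, -0.0], [0.001, -1.0, -0.001]]
contact_force: [-0.8, 0.6, -0.4]
finger_gap: 0.074
16.6 [0.44936784 0.17778449 0.38040748] [-0.78355091  0.5522286  -0.43515474] 0.07398036017496971
```

View pics/w7.png

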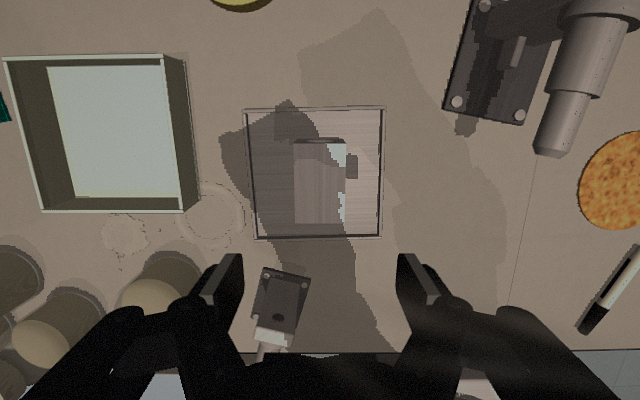

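The block lies on its side inside the tray (cols 294–346, rows 138–224; tray 245–383 by 107–239). The gripper is clear of everything, so I'm handing the job in.

```bash
python3 -c "
from bench import env;print(env.sign_off())"
```

```text
the job is handed in; nothing more can be done
None
```

The block from the round mat has a good bore, and it now lies on its side in the low steel tray. I handed the job in at 16.6 s.

- **Gauging:** I slid the bore slowly onto the larger gauge's pin. It stopped with its leading end at the step, at about 11 N. The picture there shows the 34 mm step butting the block's end, with the flange still well clear. In the image the bore also measures about 28 mm, which fits the 29 mm bore.
- **Placing:** I slid it off at about 40 mm/s and lowered it until it touched the tray floor, at about 15 N. Then I eased off, released it and raised the gripper.
- **Last checks:** The final picture shows the block flat inside the tray, with the gripper clear of everything. I moved nothing else on purpose, and the block on the square mat was never approached. That mat was outside the final picture, so I did not look at it again.
- **Disagreement:** My first wrist-camera estimate of the sideways alignment with the pin was about 2 mm off. I corrected it from a close-up before sliding the block on.

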